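# Clip the utensil caddy onto the worktop rail

### The arm

A 6-joint arm with a two-finger parallel gripper is mounted at the origin on a cart in front of the work surface, level with it; the furniture and walls round the work are solid. World frame = base frame: x ahead of the robot, y to its left, z up, the work surface at z = 0. Lengths are in m, angles in rad, forces in N, time in s.
With the tool pointing down it reaches from about 0.375 to 0.975 m from the base axis. Payload 3.8 kg.
Tool frame: the origin (TCP) lies midway between the tips of the shut fingers; the grasp point (between the pads) lies 19 mm behind it; x points along the fingers, z is the direction in which the jaws open and shut, and the axes are right-handed (so a half turn about x gives the same grasp; the last joint's range is limited). The gripper opens to 85 mm and grips with 20 to 120 N. Pads are 22 mm wide; open, the fingers measure 114 mm over their backs; the gripper's body (76 mm by 85 mm) begins 54 mm behind the grasp point. The pads swing forward as they close: fully open they stand 13 mm farther back than shut.
Start: joints at [-1.164, 0.264, 1.604, -0, 1.274, -0.037], TCP at [0.29, -0.61, 0.231] pointing down, gripper open.
Joint ranges: [-2.63, 2.63], [-0.94, 2.18], [0.31, 2.57], [-1.31, 4.45], [0, 2.66], [-2.55, 2.55]. Speed limits (rad/s): [2.57, 2.57, 3.14, 3.14, 3.14, 3.14].

### API

Orientations are given as a rotation vector (axis times angle).
In Python, from workcell import * gives the robot as it stands. The module is installed in compiled form; this text tells all that it offers.
- The arm moves only by the tool carry_out, never from a script. Its arguments are lists of equal length, an entry for each row: "offset": the shift along the tool's x, y, z in cm, a list of three; "delta_rot": the turn, a rotation vector about the tool's x, y, z in degrees, a list of three. A call has exactly 5 rows; each row shifts and turns the commanded pose from where the row before left it, along the tool's axes as they then stand; what a row does not reach is not made up. A row lasts 1/12 s, in which the tool goes at most 41.7 mm and 7.16 degrees, less where a joint would pass 70% of its speed; a pose out of reach is approached as far as the arm can. A call is refused whole if a number of a shift passes 4.17 or a number of a turn 7.16, either way. A call with a gripper value outside its range is refused whole. "fingers" is the opening, from -1 (shut) to 1 (fully open), set as the call begins (left out, the last holds). The fingers move at their own pace and stop on an object; "newtons" is the grip in N (left out, the last holds). Time passes only in rows, so rows that do not move let the fingers close, or fill a call up. It gives the time, the measured TCP pose, the force and the opening at its end, in the units of the state.
- read_state(): the state, without advancing time (a new reading comes with each control period).
- read_camera(name): name is "scene" or "top" or "wrist"; returns (picture, depth): 384x512x3 uint8, red, green, blue; 384x512 float32, m along the optical axis (not along the pixel's ray), 0 where there is no reading.
- get_calibration(name): a dict with "fx", "fy", "cx", "cy" (pixels), "distortion" ([k1, k2, p1, p2, k3] as OpenCV has them; the pictures are not rectified), "R" (3x3) and "t" (3): a world point X has camera coordinates R X + t; the wrist camera has in their place "mount" (4x4, takes a point from camera to tool coordinates, whose origin is the TCP and whose axes are the tool frame's). Camera axes: x right, y down, z forward; pixel columns grow to the right and rows downward; lengths in m; the calibration is good to about 2 mm. A picture is of the moment at which its call begins: read the wrist's pose just before it. get_calibration takes no time and is no camera call.
- finish_job(): hands the job in, once; it reports no verdict.
The state is a dict: "time": time; "q": joint angles; "joint_vel": joint speeds; "joint_torque": joint torques, N m; "tool_pos": TCP position; "tcp_rot": TCP orientation; "wrist_force": force on the tool from outside, world axes, zero at the start; "torque": the same for the moment, N m; "width": opening from 0.0 (shut) to 1.0 (fully open).
Only numpy, scipy, OpenCV 4.12 (cv2) and the standard library are available. Lean on these libraries where they do the work, as an engineer would, in place of code of your own. Each camera call takes 0.05 s, during which the arm holds its last target. There are 200 camera calls.

### The job

Clip the loose utensil caddy onto the low metal rail on the worktop: hook its lip round one long edge of the rail strip, then rock it down until its sprung foot snaps in under the other edge. It must end up level, flat on the strip and within the strip's length, with both the lip and the foot under the strip. Feel your way and never force the plastic clip (at most 30 N between caddy and rail), and leave the mug, the timer and the peeler where they are.

Things in the scene. Friction and masses are not known exactly. Their poses are not given: they have to be found in the camera images.
- rail: Worktop rail, fixed: dark steel base bar 70 x 240 x 12 mm; on it, on two 10 mm threaded studs (x = 0, y = -100 and +100 mm), a flat brushed-steel strip parallel to the base, x -30..+30, y -120..+120 mm, 5 mm thick. Symmetric: either long edge may take the lip. Origin: centre of the base's underside, on the worktop; x across the rail, y along it, z up.
- rail_low (a point): Lowest place of the middle of the strip's top, fixed to the rail's base, 50 mm above the worktop. The studs are screwed out by 0 to 12 mm, differently at each start and not measured: the strip's top really lies 50 to 62 mm above the worktop (same all over). Feel for it: lower the caddy or a finger slowly until it touches. It does not give way.
- caddy: Loose clip-on utensil caddy, 0.13 to 0.21 kg, grey plastic. Open box x -35..+35, y -20..+20, z +6..+58 mm on a floor plate x -44..+38, z 0..+8 mm, 40 mm wide. Origin: centre of the plate's underside, the plane that lies flat on the strip; 16 mm above the worktop at the start. x to the lip end (at the start roughly away from the robot), z up. When seated the strip fills x -30..+30.
- caddy_grip (a point): Good place to grasp from above across the 40 mm width (along the caddy's y), on the box walls: x = -6, y = 0, z = +38 mm of the caddy.
- caddy_lip (a point): Upper inner edge of the lip, at x = +23, z = -9.5 mm of the caddy; must get under the strip. The lip fills x +23..+38, z -16..-9.5 mm, so the slot between it and the plate is 9.5 mm high and 7 mm deep. The strip's edge enters it with the caddy tilted about 0.3 rad, lip end down; at that tilt the foot just clears the strip.
- caddy_wall (a point): Inside end of the slot, at x = +30, z = -5 mm: the wall that joins plate and lip (x +30..+38 mm). Draw the caddy along until this wall bears lightly on the strip's edge, then rock it level about that edge; if it is more than about 2 mm off, the foot does not snap. Never load the clip beyond 30 N.
- caddy_nose (a point): Tip of the sprung steel foot's catch when out, marked in the caddy at x = -26, z = -6 mm; the foot is 24 mm wide. Seated, the flat top of the catch is 1 mm under the strip's underside. Under it a ramp runs to x = -30.5, z = -16 mm; on the way down the strip's edge pushes it back. Rocking past it takes about 5 to 9 N at the foot.
- caddy_foot (a joint): Travel of the sprung foot, m: 0 = fully out (at rest, or snapped in); grows to 0.007 as it is pushed back towards the caddy's -x. The strip's edge pushes it back 4 to 5 mm before it snaps out. Spring 2.4 N at 0, 4 N at 4 mm.
- mug: Green mug, 95 mm high, about 92 mm across without the handle, bystander; origin at the centre of its underside.
- kitchen_timer: Kitchen timer, 60 mm across, 48 mm high, bystander; origin at the centre of its underside.
- peeler: Peeler, 170 x 25 x 18 mm, lying flat, bystander; origin at the centre of its underside, long along its x.

How it is judged:
By the outcome, as a careful person would: the job done as asked, in the order asked, and still so for the second after the job is handed in, with the robot touching nothing.
It also fails if it takes over 58 s, if anything falls off the work surface, if the arm or the gripper's body presses on something with over 40 N, if the wrist force passes 120 N, or if a joint passes its speed limit or range.

## Working session

There is one attempt and no reset: what is moved stays moved. The work goes in short steps, Python scripts to look and compute and a tool call to move; the robot and the scene stay as the last step left them, time stands still between calls to the robot, and variables do not carry over. Pictures are saved under pics/ and viewed, about 8 in all and at most 12, crops included, and the job is handed in when it is done.

Besides the shell and the picture viewer there is one more tool, called by a JSON object that holds its "api" and its "payload", one argument or row to a line. carry_out: Moves the arm, as the interface text tells. Its arguments: {"type":"object","properties":{"offset":{"type":"array"},"delta_rot":{"type":"array"},"fingers":{"type":"number"},"newtons":{"type":"number"}},"required":["offset","delta_rot"]}

```bash
mkdir -p pics; cat > h.py <<'E'
from workcell import *
import numpy as np, cv2
from scipy.spatial.transform import Rotation as Rn
def save(n,im): cv2.imwrite('pics/'+n+'.png',im[:,:,::-1])
def pts(name,depth,st=None):
    c=get_calibration(name); K=np.array([[c['fx'],0,c['cx']],[0,c['fy'],c['cy']],[0,0,1.]])
    h,w=depth.shape; u,v=np.meshgrid(np.arange(w),np.arange(h))
    p=cv2.undistortPoints(np.stack([u,v],-1).reshape(-1,1,2).astype(float),K,np.array(c['distortion'],float)).reshape(h,w,2)
    P=np.dstack([p[...,0]*depth,p[...,1]*depth,depth])
    if 'mount' in c:
        M=np.array(c['mount']); P=P@M[:3,:3].T+M[:3,3]
        R=Rn.from_rotvec(st['tcp_rot']).as_matrix(); return P@R.T+np.array(st['tool_pos'])
    R=np.array(c['R']);t=np.array(c['t']); return (P-t)@R
E
python3 - <<'E'
from h import *
s=read_state(); print(s); print(Rn.from_rotvec(s['tcp_rot']).as_matrix().round(3))
for n in('top','scene'):
    im,d=read_camera(n); save(n+'0',im); np.save(n+'0.npy',d); P=pts(n,d); np.save(n+'P.npy',P); print(n,P[192,256],(d==0).mean())
E
```

```text
{'time': 0.0, 'q': array([-1.16392642e+00,  2.64767683e-01,  1.60541375e+00, -5.07333921e-05,
        1.27366373e+00, -3.68988501e-02]), 'joint_vel': array([-0.00026466, -0.0026588 , -0.00068632, -0.00109682, -0.00210849,
       -0.0006205 ]), 'joint_torque': array([-1.92156374e-03, -5.15114951e+01, -3.67315900e+01, -2.79677533e-04,
        1.27056101e-02,  1.68836533e-05]), 'tool_pos': array([ 0.28949954, -0.60894737,  0.22993075]), 'tcp_rot': array([ 0.87765755,  1.38898639, -0.87563459]), 'wrist_force': array([ 0.23277785,  0.84524766, -0.56833618]), 'torque': array([-0.02086423, -0.03084013, -0.00088324]), 'width': 1.0005809185717105}
[[-0.001  0.903  0.429]
 [ 0.002  0.429 -0.903]
 [-1.     0.    -0.002]]
top [0.57529963 0.01773202 0.00140457] 0.010701497395833334
scene [ 0.60962538 -0.00450229  0.0081411 ] 0.004002888997395833
```

View pics/top0.png

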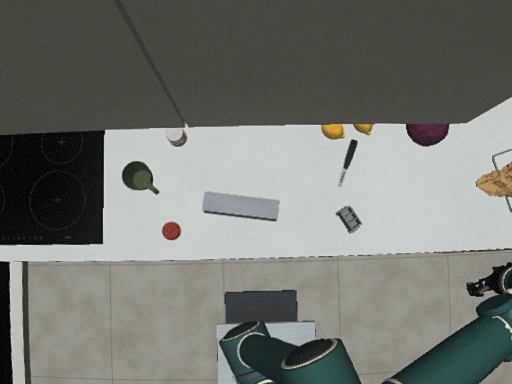

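View pics/scene0.png

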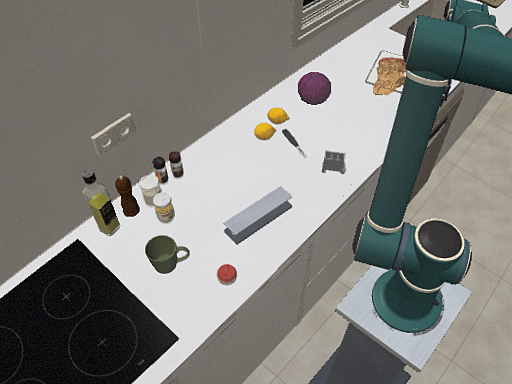

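The top view shows the rail at about (241,206) px, the caddy at (348,219), the peeler at (347,163), the timer at (171,231) and the mug at (137,176). Next I'll locate the rail and the caddy from depth.

```bash
python3 - <<'E'
from h import *
P=np.load('topP.npy')
for n,(u0,u1,v0,v1),zr in (('rail',(195,290,183,228),(.03,.08)),('caddy',(325,372,195,240),(.03,.1)),('peeler',(330,362,135,190),(.006,.03)),('timer',(155,185,215,245),(.02,.06)),('mug',(115,162,155,200),(.05,.12))):
    Q=P[v0:v1,u0:u1].reshape(-1,3); Q=Q[(Q[:,2]>zr[0])&(Q[:,2]<zr[1])]
    r=cv2.minAreaRect((Q[:,:2]*1000).astype(np.float32)); print(n,len(Q),'zmed',np.median(Q[:,2]).round(4),Q[:,2].max().round(3),r)
    if n in('rail','caddy'):print(cv2.boxPoints(r).round(0).tolist())
print('table',np.median(P[180:240,290:320,2]))
print('cupboard',np.nanmedian(P[60:100,200:400].reshape(-1,3),0), P[118,220:420:40])
E
```

```text
rail 1369 zmed 0.0544 0.064 ((529.912841796875, 69.81522369384766), (240.49034118652344, 57.489070892333984), 81.67044067382812)
[[484.0, -45.0], [541.0, -53.0], [576.0, 185.0], [519.0, 193.0]]
caddy 259 zmed 0.0643 0.08 ((479.1536865234375, -275.3726501464844), (71.74324798583984, 41.53384017944336), 31.368179321289062)
[[438.0, -276.0], [459.0, -312.0], [521.0, -274.0], [499.0, -239.0]]
peeler 298 zmed 0.0113 0.03 ((668.4473876953125, -283.0484619140625), (175.00914001464844, 104.22184753417969), 0.9015528559684753)
timer 278 zmed 0.036 0.053 ((455.1789245605469, 293.2958068847656), (57.538822174072266, 59.313941955566406), 50.67851257324219)
mug 369 zmed 0.0802 0.101 ((615.5234375, 388.9979553222656), (116.19776916503906, 91.3498764038086), 17.839651107788086)
table -3.68040066930162e-05
cupboard [ 0.62981515 -0.03225261  0.89431158] [[ 0.62969224  0.08878787  0.70600182]
 [ 0.62950145  0.01775691  0.70045063]
 [ 0.62972296 -0.05451774  0.69453111]
 [ 0.62924634 -0.12785971  0.69227754]
 [ 0.62962769 -0.20356518  0.688151  ]]
```

{"api": "carry_out", "payload": {
  "offset": [
    [0,3.1,-2.21],
    [0,3.1,-2.21],
    [0,3.1,-2.21],
    [0,3.1,-2.21],
    [0,3.1,-2.21]
  ],
  "delta_rot": [
    [0,0,0],
    [0,0,0],
    [0,0,0],
    [0,0,0],
    [0,0,0]
  ],
  "fingers": 1
}}

```text
time: 0.52
tool_pos: [0.3826, -0.4414, 0.2306]
tcp_rot: [0.877, 1.388, -0.877]
wrist_force: [0.2, 0.4, 0.0]
width: 1.0
```

{"api": "carry_out", "payload": {
  "offset": [
    [0,3.1,-2.21],
    [0,3.1,-2.21],
    [0,3.1,-2.21],
    [0,3.1,-2.21],
    [0,3.1,-2.21]
  ],
  "delta_rot": [
    [0,0,0],
    [0,0,0],
    [0,0,0],
    [0,0,0],
    [0,0,0]
  ]
}}

```text
time: 0.93
tool_pos: [0.4751, -0.275, 0.2309]
tcp_rot: [0.877, 1.388, -0.877]
wrist_force: [0.4, 0.2, -0.4]
width: 1.003
```

{"api": "carry_out", "payload": {
  "offset": [
    [0,0,0],
    [0,0,0],
    [0,0,0],
    [0,0,0],
    [0,0,0]
  ],
  "delta_rot": [
    [-3,0,0],
    [-3,0,0],
    [0,0,0],
    [0,0,0],
    [0,0,0]
  ]
}}

```text
time: 1.35
tool_pos: [0.4746, -0.2771, 0.231]
tcp_rot: [0.798, 1.42, -0.798]
wrist_force: [-0.4, -0.2, -0.3]
width: 0.997
```

```bash
python3 - <<'E'
from h import *
s=read_state(); print(s['tool_pos'],s['wrist_force']); print(Rn.from_rotvec(s['tcp_rot']).as_matrix().round(3))
im,d=read_camera('wrist'); save('w1',im); P=pts('wrist',d,s); np.save('w1P.npy',P)
print(np.array(get_calibration('wrist')['mount']).round(3), np.median(d[d>0]))
for lo,hi in((.064,.09),(.02,.09)):
    m=((P[...,2]>lo)&(P[...,2]<hi)&(d>0)).astype(np.uint8)
    n,l,st,c=cv2.connectedComponentsWithStats(m)
    for i in range(1,n):
        if st[i,4]>800:
            Q=P[l==i]; r=cv2.minAreaRect((Q[:,:2]*1000).astype(np.float32)); print(lo,st[i],np.median(Q[:,2]),r,cv2.boxPoints(r).round(0).tolist())
E
```

```text
[ 0.47460012 -0.27707142  0.2309754 ] [-0.35293262 -0.24659964 -0.33694836]
[[-0.001  0.854  0.52 ]
 [ 0.     0.52  -0.854]
 [-1.    -0.    -0.001]]
[[ 0.001 -0.286  0.958 -0.143]
 [-0.    -0.958 -0.286  0.072]
 [ 1.     0.    -0.001 -0.001]
 [ 0.     0.     0.     1.   ]] 0.36116695
0.064 [ 235  133   41   71 1228] 0.07326686792887499 ((479.9141845703125, -272.6632080078125), (69.91898345947266, 39.902435302734375), 32.447227478027344) [[440.0, -275.0], [461.0, -308.0], [520.0, -271.0], [499.0, -237.0]]
0.02 [   0    0   80   42 1791] 0.054907031027427944 ((495.4431457519531, -26.958236694335938), (36.51567077636719, 74.37861633300781), 31.581026077270508) [[460.0, -5.0], [499.0, -68.0], [530.0, -49.0], [492.0, 14.0]]
0.02 [ 235  127   41   77 3014] 0.053722329274084935 ((481.1465148925781, -272.1094665527344), (72.90428161621094, 40.05479431152344), 31.93012237548828) [[440.0, -274.0], [461.0, -308.0], [523.0, -270.0], [501.0, -236.0]]
```

View pics/w1.png

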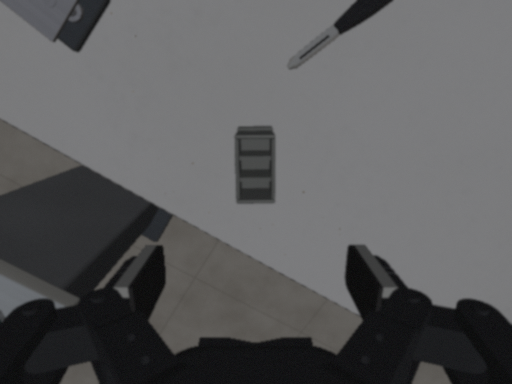

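The wrist view shows the caddy upright at about (256,165) px, with its lip end at the top of the picture. The jaws are well aligned with it, so I'll descend and grip.

{"api": "carry_out", "payload": {
  "offset": [
    [3.6,0.09,-0.09],
    [3.6,0,0],
    [3.6,0,0],
    [3.6,0,0],
    [3.6,0,0]
  ],
  "delta_rot": [
    [-0.8,0,0],
    [0,0,0],
    [0,0,0],
    [0,0,0],
    [0,0,0]
  ]
}}

```text
time: 1.82
tool_pos: [0.4749, -0.2764, 0.05]
tcp_rot: [0.787, 1.422, -0.787]
wrist_force: [0.6, -0.3, 0.1]
width: 0.999
```

{"api": "carry_out", "payload": {
  "offset": [
    [1,0,0],
    [1,0,0],
    [0,0,0],
    [0,0,0],
    [0,0,0]
  ],
  "delta_rot": [
    [0,0,0],
    [0,0,0],
    [0,0,0],
    [0,0,0],
    [0,0,0]
  ]
}}

```text
time: 2.23
tool_pos: [0.4771, -0.277, 0.0337]
tcp_rot: [0.785, 1.42, -0.786]
wrist_force: [-0.6, -0.2, -0.6]
width: 0.999
```

{"api": "carry_out", "payload": {
  "offset": [
    [0,0,0],
    [0,0,0],
    [0,0,0],
    [0,0,0],
    [0,0,0]
  ],
  "delta_rot": [
    [0,0,0],
    [0,0,0],
    [0,0,0],
    [0,0,0],
    [0,0,0]
  ],
  "fingers": -1,
  "newtons": 60
}}

```text
time: 2.65
tool_pos: [0.4758, -0.276, 0.0323]
tcp_rot: [0.785, 1.423, -0.786]
wrist_force: [-0.4, -0.4, 5.2]
width: 0.462
```

{"api": "carry_out", "payload": {
  "offset": [
    [0,0,0],
    [0,0,0],
    [0,0,0],
    [0,0,0],
    [0,0,0]
  ],
  "delta_rot": [
    [0,0,0],
    [0,0,0],
    [0,0,0],
    [0,0,0],
    [0,0,0]
  ]
}}

```text
time: 3.07
tool_pos: [0.4758, -0.276, 0.0323]
tcp_rot: [0.786, 1.423, -0.786]
wrist_force: [-1.0, 0.6, 6.1]
width: 0.463
```

Gripped at 39 mm. Lifting.

{"api": "carry_out", "payload": {
  "offset": [
    [-1,0,0],
    [-3,0,0],
    [-4,0,0],
    [-4,0,0],
    [-3,0,0]
  ],
  "delta_rot": [
    [0,0,0],
    [0,0,0],
    [0,0,0],
    [0,0,0],
    [0,0,0]
  ]
}}

```text
time: 3.48
tool_pos: [0.4754, -0.2758, 0.1843]
tcp_rot: [0.785, 1.422, -0.786]
wrist_force: [0.1, -1.2, -1.3]
width: 0.46
```

```bash
cat > w.py <<'E'
from h import *
s=read_state(); R=Rn.from_rotvec(s['tcp_rot']).as_matrix(); p=s['tool_pos']
print('t',s['time'],p.round(4),s['wrist_force'].round(2),s['torque'].round(2)); print(R.round(3))
yr=np.radians(-8.4); ex=np.array([np.cos(yr),np.sin(yr),0]); ey=np.array([-ex[1],ex[0],0]); ez=np.array([0,0,1.])
C=np.array([.530,.070,0])
O=p+R@[.0163,.0053,0]; cx=R[:,1]; cz=-R[:,0]
f=lambda X:(np.array([ex,ey,ez])@(X-C)*1000).round(1)
print('rail-frame mm: origin',f(O),'lipedge',f(O+.023*cx-.0095*cz),'wall',f(O+.030*cx-.005*cz),'nose',f(O-.026*cx-.006*cz))
print('yaw err deg',np.degrees(np.arctan2(cx@ey,cx@ex)).round(2),'tilt(lip down)',np.degrees(np.arcsin(-cx[2])).round(2),'roll',np.degrees(np.arcsin(R[2,2])).round(2))
fw=s['wrist_force']; print('force rail', (np.array([ex,ey,ez])@fw).round(2))
E
python3 w.py
```

```text
t 3.4833 [ 0.4754 -0.2758  0.1843] [ 0.13 -1.19 -1.32] [-0.06 -0.03 -0.03]
[[ 0.001  0.846  0.533]
 [-0.001  0.533 -0.846]
 [-1.     0.001  0.001]]
rail-frame mm: origin [   0.6 -346.6  168. ] lipedge [  18.  -331.6  158.5] wall [  23.3 -327.1  163. ] nose [ -19.2 -363.5  162. ]
yaw err deg 40.63 tilt(lip down) -0.04 roll 0.09
force rail [ 0.3  -1.16 -1.32]
```

{"api": "carry_out", "payload": {
  "offset": [
    [0,2.38,-2.57],
    [0,2.38,-2.57],
    [0,2.38,-2.57],
    [0,2.38,-2.57],
    [0,2.38,-2.57]
  ],
  "delta_rot": [
    [0,0,0],
    [0,0,0],
    [0,0,0],
    [0,0,0],
    [0,0,0]
  ]
}}

```text
time: 3.9
tool_pos: [0.5067, -0.1019, 0.1812]
tcp_rot: [0.786, 1.425, -0.786]
wrist_force: [1.2, 0.0, -1.8]
width: 0.465
```

{"api": "carry_out", "payload": {
  "offset": [
    [0,2.38,-2.57],
    [0,2.38,-2.57],
    [0,2.38,-2.57],
    [0,2.38,-2.57],
    [0,2.38,-2.57]
  ],
  "delta_rot": [
    [0,0,0],
    [0,0,0],
    [0,0,0],
    [0,0,0],
    [0,0,0]
  ]
}}

```text
time: 4.32
tool_pos: [0.5387, 0.0704, 0.1811]
tcp_rot: [0.785, 1.425, -0.786]
wrist_force: [0.7, 0.2, -2.0]
width: 0.46
```

{"api": "carry_out", "payload": {
  "offset": [
    [0,0,0],
    [0,0,0],
    [0,0,0],
    [0,0,0],
    [0,0,0]
  ],
  "delta_rot": [
    [6.77,0,0],
    [6.77,0,0],
    [6.77,0,0],
    [6.77,0,0],
    [6.77,0,0]
  ]
}}

```text
time: 4.73
tool_pos: [0.5386, 0.0689, 0.1808]
tcp_rot: [1.233, 1.194, -1.235]
wrist_force: [0.1, -0.2, -2.6]
width: 0.456
```

{"api": "carry_out", "payload": {
  "offset": [
    [0,0,0],
    [0,0,0],
    [0,0,0],
    [0,0,0],
    [0,0,0]
  ],
  "delta_rot": [
    [6.77,0,0],
    [0,0,0],
    [0,0,0],
    [0,0,0],
    [0,0,0]
  ]
}}

```text
time: 5.15
tool_pos: [0.5393, 0.0686, 0.1812]
tcp_rot: [1.315, 1.138, -1.315]
wrist_force: [0.2, -0.0, -2.5]
width: 0.462
```

```bash
python3 w.py; python3 - <<'E'
from h import *
s=read_state(); im,d=read_camera('wrist'); P=pts('wrist',d,s)
im2,d2=read_camera('scene'); 
save('w2',np.hstack([cv2.resize(im,(400,300)),cv2.resize(im2[150:290,180:360],(386,300))]))
m=((P[...,2]>.045)&(P[...,2]<.07)&(d>0)).astype(np.uint8)
n,l,st,c=cv2.connectedComponentsWithStats(m)
for i in range(1,n):
    if st[i,4]>300:
        Q=P[l==i]; r=cv2.minAreaRect((Q[:,:2]*1000).astype(np.float32)); print(st[i],np.median(Q[:,2]),r,cv2.boxPoints(r).round(0).tolist())
# held caddy
m=((P[...,2]>.15)&(P[...,2]<.25)&(d>0)&(d<.3)); print(m.sum())
np.save('w2P.npy',P)
E
```

```text
t 5.15 [0.5393 0.0686 0.1812] [ 0.23 -0.01 -2.48] [ 0.02 -0.07 -0.03]
[[-0.     0.99  -0.144]
 [-0.    -0.144 -0.99 ]
 [-1.    -0.     0.   ]]
rail-frame mm: origin [ 14.7  -0.  164.9] lipedge [ 37.7   0.  155.4] wall [4.470e+01 1.000e-01 1.599e+02] nose [-1.130e+01 -1.000e-01  1.589e+02]
yaw err deg 0.12 tilt(lip down) 0.02 roll 0.0
force rail [ 0.23  0.02 -2.48]
[ 119  162   99   63 5206] 0.05506480090151643 ((540.797119140625, 147.462646484375), (88.07563781738281, 59.87555694580078), 81.72505187988281) [[505.0, 108.0], [564.0, 100.0], [577.0, 187.0], [518.0, 195.0]]
[ 295  162   93   63 4868] 0.055128186785841346 ((518.4514770507812, -5.8476715087890625), (82.8034896850586, 60.035377502441406), 81.92511749267578) [[483.0, -43.0], [542.0, -51.0], [554.0, 31.0], [495.0, 39.0]]
32982
```

View pics/w2.png

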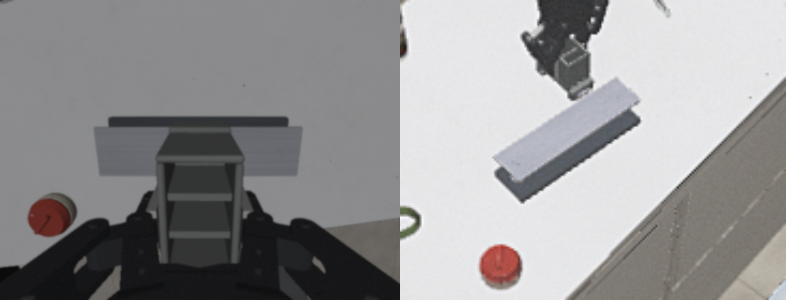

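The left half (wrist) shows the caddy held over the rail, with the strip's ends visible at either side of it around (95–300,125–175) px. The right half (scene) shows nothing else nearby. The strip's top is at about 55 mm in depth. Next I'll lower, tilt, and feel for the strip with the lip's underside.

{"api": "carry_out", "payload": {
  "offset": [
    [2,-1,0],
    [3,-1,0],
    [2,-0.6,0],
    [0,0,0],
    [0,0,0]
  ],
  "delta_rot": [
    [0,0,0],
    [0,0,0],
    [0,0,0],
    [0,0,-5.73],
    [0,0,-5.73]
  ]
}}

```text
time: 5.67
tool_pos: [0.5077, 0.0726, 0.1084]
tcp_rot: [1.219, 1.304, -1.467]
wrist_force: [1.6, 0.8, -0.4]
width: 0.46
```

{"api": "carry_out", "payload": {
  "offset": [
    [0,0,0],
    [0,0,0],
    [0,0,0],
    [0,0,0],
    [0,0,0]
  ],
  "delta_rot": [
    [0,0,-5.73],
    [0,0,0],
    [0,0,0],
    [0,0,0],
    [0,0,0]
  ]
}}

```text
time: 6.08
tool_pos: [0.5133, 0.0726, 0.1118]
tcp_rot: [1.177, 1.372, -1.528]
wrist_force: [-0.3, 0.2, -1.5]
width: 0.464
```

```bash
sed -i 's/C=np.array.*/C=np.array([.530,.071,0])/; s/-8.4/-8.3/' w.py; sed -i "s/^print('rail/print('lipbot',f(O+.038*cx-.016*cz),'footbot',f(O-.0305*cx-.016*cz))\n&/" w.py
cat >> w.py <<'E'
print('tool-cm for rail +1mm x:',(R.T@ex*.1).round(4),' +1mm z:',(R.T@ez*.1).round(4))
E
python3 w.py
```

```text
t 6.0833 [0.5133 0.0726 0.1118] [-0.28  0.17 -1.49] [ 0.02 -0.26  0.  ]
[[-0.291  0.946 -0.145]
 [ 0.043 -0.139 -0.989]
 [-0.956 -0.294 -0.   ]]
lipbot [15.1 -0.9 68.1] footbot [-50.4  -0.8  88.3]
rail-frame mm: origin [-16.5  -0.8  94.6] lipedge [ 2.7 -0.9 78.8] wall [10.7 -0.9 81. ] nose [-43.1  -0.8  96.5]
yaw err deg -0.06 tilt(lip down) 17.09 roll -0.01
force rail [-0.3   0.13 -1.49]
tool-cm for rail +1mm x: [-0.0294  0.0956 -0.0001]  +1mm z: [-0.0956 -0.0294 -0.    ]
```

{"api": "carry_out", "payload": {
  "offset": [
    [0.191,0.059,0],
    [0.191,0.059,0],
    [0.191,0.059,0],
    [0.191,0.059,0],
    [0,0,0]
  ],
  "delta_rot": [
    [0,0,0],
    [0,0,0],
    [0,0,0],
    [0,0,0],
    [0,0,0]
  ]
}}

```text
time: 6.5
tool_pos: [0.5132, 0.0725, 0.103]
tcp_rot: [1.176, 1.373, -1.53]
wrist_force: [-0.5, 0.4, -1.7]
width: 0.459
```

{"api": "carry_out", "payload": {
  "offset": [
    [0.048,0.015,0],
    [0.048,0.015,0],
    [0.048,0.015,0],
    [0.048,0.015,0],
    [0.048,0.015,0]
  ],
  "delta_rot": [
    [0,0,0],
    [0,0,0],
    [0,0,0],
    [0,0,0],
    [0,0,0]
  ]
}}

```text
time: 6.92
tool_pos: [0.5138, 0.0724, 0.1007]
tcp_rot: [1.177, 1.373, -1.53]
wrist_force: [0.0, -0.2, -1.7]
width: 0.46
```

```bash
python3 w.py|head -6
```

```text
t 6.9167 [0.5138 0.0724 0.1007] [ 0.02 -0.16 -1.66] [ 0.01 -0.22  0.02]
[[-0.292  0.945 -0.146]
 [ 0.043 -0.139 -0.989]
 [-0.955 -0.295 -0.   ]]
lipbot [15.6 -1.  57.1] footbot [-49.8  -0.8  77.3]
rail-frame mm: origin [-16.   -0.9  83.6] lipedge [ 3.2 -0.9 67.7] wall [11.2 -0.9 70. ] nose [-42.6  -0.9  85.5]
```

{"api": "carry_out", "payload": {
  "offset": [
    [0.048,0.015,0],
    [0.048,0.015,0],
    [0.048,0.015,0],
    [0,0,0],
    [0,0,0]
  ],
  "delta_rot": [
    [0,0,0],
    [0,0,0],
    [0,0,0],
    [0,0,0],
    [0,0,0]
  ]
}}

```text
time: 7.33
tool_pos: [0.5137, 0.0725, 0.0992]
tcp_rot: [1.177, 1.373, -1.53]
wrist_force: [-0.4, 0.0, -0.9]
width: 0.462
```

```bash
python3 w.py|sed -n '1p;5,6p'
```

```text
t 7.3333 [0.5137 0.0725 0.0992] [-0.43  0.02 -0.85] [-0.06 -0.23 -0.01]
lipbot [15.5 -1.  55.6] footbot [-49.9  -0.9  75.8]
rail-frame mm: origin [-16.1  -0.9  82.1] lipedge [ 3.1 -0.9 66.2] wall [11.1 -1.  68.4] nose [-42.7  -0.9  84. ]
```

{"api": "carry_out", "payload": {
  "offset": [
    [0.048,0.015,0],
    [0.048,0.015,0],
    [0,0,0],
    [0,0,0],
    [0,0,0]
  ],
  "delta_rot": [
    [0,0,0],
    [0,0,0],
    [0,0,0],
    [0,0,0],
    [0,0,0]
  ]
}}

```text
time: 7.75
tool_pos: [0.5139, 0.0725, 0.0985]
tcp_rot: [1.177, 1.373, -1.53]
wrist_force: [0.2, -0.1, -0.3]
width: 0.461
```

```bash
python3 w.py|sed -n '1p;5,6p'
```

```text
t 7.75 [0.5139 0.0725 0.0985] [ 0.21 -0.09 -0.29] [-0.   -0.19  0.01]
lipbot [15.7 -0.9 54.8] footbot [-49.8  -0.8  75. ]
rail-frame mm: origin [-15.9  -0.9  81.3] lipedge [ 3.3 -0.9 65.5] wall [11.3 -0.9 67.7] nose [-42.5  -0.8  83.3]
```

{"api": "carry_out", "payload": {
  "offset": [
    [0.048,0.015,0],
    [0.048,0.015,0],
    [0,0,0],
    [0,0,0],
    [0,0,0]
  ],
  "delta_rot": [
    [0,0,0],
    [0,0,0],
    [0,0,0],
    [0,0,0],
    [0,0,0]
  ]
}}

```text
time: 8.17
tool_pos: [0.5139, 0.0725, 0.0983]
tcp_rot: [1.177, 1.373, -1.53]
wrist_force: [-1.4, 0.3, 4.8]
width: 0.465
```

```bash
python3 w.py|sed -n '1p;5,6p'
```

```text
t 8.1667 [0.5139 0.0725 0.0983] [-1.36  0.31  4.81] [-0.09  0.28 -0.02]
lipbot [15.7 -0.9 54.7] footbot [-49.7  -0.8  74.9]
rail-frame mm: origin [-15.9  -0.9  81.2] lipedge [ 3.3 -0.9 65.3] wall [11.3 -0.9 67.5] nose [-42.5  -0.8  83.1]
```

Contact: the strip's top is at about 54.7 mm, measured through the caddy itself. Now I'll raise, move out past the far edge and check.

{"api": "carry_out", "payload": {
  "offset": [
    [-0.287,-0.088,0],
    [-0.467,1.53,0],
    [-0.467,1.53,0],
    [0,0,0],
    [0,0,0]
  ],
  "delta_rot": [
    [0,0,0],
    [0,0,0],
    [0,0,0],
    [0,0,0],
    [0,0,0]
  ]
}}

```text
time: 8.58
tool_pos: [0.5457, 0.0677, 0.0998]
tcp_rot: [1.177, 1.373, -1.531]
wrist_force: [-0.4, 1.2, -1.6]
width: 0.456
```

{"api": "carry_out", "payload": {
  "offset": [
    [0.3,0.092,0],
    [0.3,0.092,0],
    [0.3,0.092,0],
    [0,0,0],
    [0,0,0]
  ],
  "delta_rot": [
    [0,0,0],
    [0,0,0],
    [0,0,0],
    [0,0,0],
    [0,0,0]
  ]
}}

```text
time: 9.0
tool_pos: [0.5446, 0.0678, 0.0902]
tcp_rot: [1.176, 1.374, -1.531]
wrist_force: [0.1, -0.7, -1.8]
width: 0.462
```

```bash
python3 w.py|sed -n '1p;5,16p'
```

```text
t 9.0 [0.5446 0.0678 0.0902] [ 0.1  -0.73 -1.85] [-0.02 -0.24 -0.02]
lipbot [46.6 -1.1 46.5] footbot [-18.8  -1.   66.9]
rail-frame mm: origin [15.1 -1.  73.1] lipedge [34.3 -1.  57.2] wall [42.3 -1.1 59.4] nose [-11.5  -1.   75.1]
yaw err deg -0.09 tilt(lip down) 17.26 roll 0.01
force rail [ 0.2  -0.71 -1.85]
tool-cm for rail +1mm x: [-0.0297  0.0955 -0.0001]  +1mm z: [-0.0955 -0.0297  0.    ]
```

{"api": "carry_out", "payload": {
  "offset": [
    [0.21,0.065,0],
    [0.21,0.065,0],
    [0.21,0.065,0],
    [0.21,0.065,0],
    [0,0,0]
  ],
  "delta_rot": [
    [0,0,0],
    [0,0,0],
    [0,0,0],
    [0,0,0],
    [0,0,0]
  ]
}}

```text
time: 9.42
tool_pos: [0.545, 0.0677, 0.0813]
tcp_rot: [1.176, 1.373, -1.531]
wrist_force: [0.2, 0.2, -1.4]
width: 0.464
```

```bash
python3 w.py|sed -n '1p;5,16p'; python3 - <<'E'
from h import *
im,d=read_camera('scene'); a=cv2.resize(im[170:260,200:310],(770,600),interpolation=cv2.INTER_CUBIC); save('s3',a)
E
```

```text
t 9.4167 [0.545  0.0677 0.0813] [ 0.21  0.16 -1.45] [-0.06 -0.2   0.02]
lipbot [47.1 -1.1 37.7] footbot [-18.3  -1.   58. ]
rail-frame mm: origin [15.6 -1.1 64.2] lipedge [34.7 -1.1 48.3] wall [42.7 -1.1 50.5] nose [-11.   -1.   66.2]
yaw err deg -0.1 tilt(lip down) 17.24 roll 0.01
force rail [ 0.19  0.19 -1.45]
tool-cm for rail +1mm x: [-0.0296  0.0955 -0.0002]  +1mm z: [-0.0955 -0.0296  0.    ]
```

View pics/s3.png

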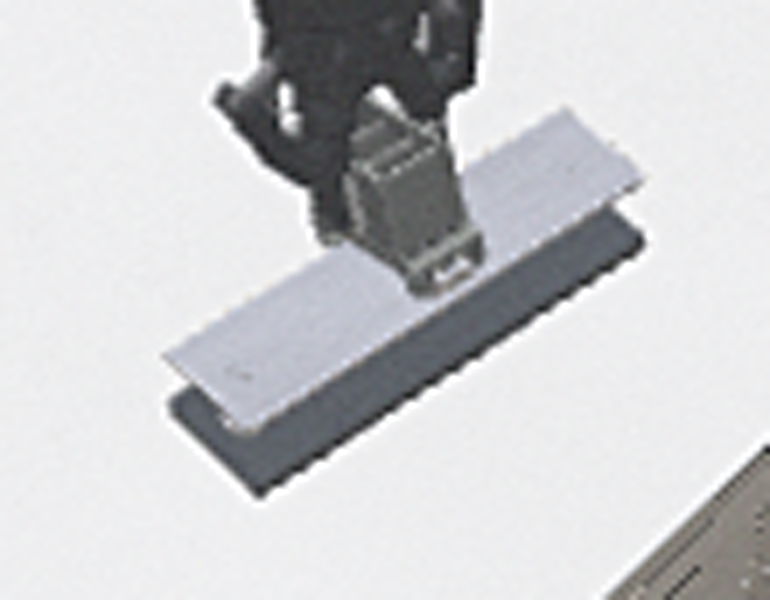

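The scene picture shows the caddy tilted over the far edge of the strip. Its foot end is above the strip at about (450,270) px, and nothing is touching. Next I'll draw it back until the wall bears.

{"api": "carry_out", "payload": {
  "offset": [
    [0.059,-0.191,0],
    [0.059,-0.191,0],
    [0.059,-0.191,0],
    [0.059,-0.191,0],
    [0,0,0]
  ],
  "delta_rot": [
    [0,0,0],
    [0,0,0],
    [0,0,0],
    [0,0,0],
    [0,0,0]
  ]
}}

```text
time: 9.88
tool_pos: [0.5369, 0.069, 0.082]
tcp_rot: [1.177, 1.373, -1.53]
wrist_force: [-0.1, -0.3, -1.8]
width: 0.462
```

{"api": "carry_out", "payload": {
  "offset": [
    [0.015,-0.048,0],
    [0.015,-0.048,0],
    [0.015,-0.048,0],
    [0.015,-0.048,0],
    [0.015,-0.048,0]
  ],
  "delta_rot": [
    [0,0,0],
    [0,0,0],
    [0,0,0],
    [0,0,0],
    [0,0,0]
  ]
}}

```text
time: 10.3
tool_pos: [0.535, 0.0693, 0.0819]
tcp_rot: [1.177, 1.373, -1.53]
wrist_force: [0.3, 0.4, -1.3]
width: 0.458
```

```bash
python3 w.py|sed -n '1p;5,16p'
```

```text
t 10.3 [0.535  0.0693 0.0819] [ 0.3   0.42 -1.32] [-0.01 -0.3   0.02]
lipbot [37.  -1.  38.3] footbot [-28.4  -0.9  58.5]
rail-frame mm: origin [ 5.4 -1.  64.8] lipedge [24.6 -1.  48.9] wall [32.6 -1.  51.1] nose [-21.2  -0.9  66.7]
yaw err deg -0.09 tilt(lip down) 17.19 roll -0.0
force rail [ 0.23  0.46 -1.32]
tool-cm for rail +1mm x: [-0.0296  0.0955 -0.0002]  +1mm z: [-0.0955 -0.0296 -0.    ]
```

{"api": "carry_out", "payload": {
  "offset": [
    [0.015,-0.048,0],
    [0.015,-0.048,0],
    [0.015,-0.048,0],
    [0,0,0],
    [0,0,0]
  ],
  "delta_rot": [
    [0,0,0],
    [0,0,0],
    [0,0,0],
    [0,0,0],
    [0,0,0]
  ]
}}

```text
time: 10.72
tool_pos: [0.5335, 0.0695, 0.0819]
tcp_rot: [1.177, 1.373, -1.53]
wrist_force: [0.9, -0.1, -1.8]
width: 0.464
```

{"api": "carry_out", "payload": {
  "offset": [
    [0.015,-0.048,0],
    [0.015,-0.048,0],
    [0,0,0],
    [0,0,0],
    [0,0,0]
  ],
  "delta_rot": [
    [0,0,0],
    [0,0,0],
    [0,0,0],
    [0,0,0],
    [0,0,0]
  ]
}}

```text
time: 11.13
tool_pos: [0.5327, 0.0697, 0.082]
tcp_rot: [1.177, 1.373, -1.53]
wrist_force: [1.0, 0.1, -2.0]
width: 0.463
```

```bash
python3 w.py|sed -n '1p;5,16p'
```

```text
t 11.1333 [0.5327 0.0697 0.082 ] [ 1.05  0.1  -1.96] [-0.04 -0.32 -0.  ]
lipbot [34.7 -1.  38.3] footbot [-30.7  -0.9  58.5]
rail-frame mm: origin [ 3.1 -0.9 64.8] lipedge [22.3 -0.9 49. ] wall [30.3 -1.  51.2] nose [-23.5  -0.9  66.8]
yaw err deg -0.09 tilt(lip down) 17.17 roll -0.0
force rail [ 1.02  0.25 -1.96]
tool-cm for rail +1mm x: [-0.0295  0.0955 -0.0002]  +1mm z: [-0.0955 -0.0295 -0.    ]
```

Force may be beginning to build (+1 N). Drawing a little further.

{"api": "carry_out", "payload": {
  "offset": [
    [0.015,-0.048,0],
    [0.015,-0.048,0],
    [0,0,0],
    [0,0,0],
    [0,0,0]
  ],
  "delta_rot": [
    [0,0,0],
    [0,0,0],
    [0,0,0],
    [0,0,0],
    [0,0,0]
  ]
}}

```text
time: 11.55
tool_pos: [0.5324, 0.0697, 0.082]
tcp_rot: [1.178, 1.372, -1.529]
wrist_force: [4.9, -0.8, -3.6]
width: 0.463
```

```bash
python3 w.py|sed -n '1p;5,16p'
```

```text
t 11.55 [0.5324 0.0697 0.082 ] [ 4.89 -0.83 -3.58] [-0.2  -1.2   0.08]
lipbot [34.5 -1.  38.4] footbot [-31.   -0.9  58.5]
rail-frame mm: origin [ 2.9 -1.  64.8] lipedge [22.1 -1.  49. ] wall [30.1 -1.  51.2] nose [-23.7  -0.9  66.7]
yaw err deg -0.09 tilt(lip down) 17.08 roll -0.01
force rail [ 4.95 -0.12 -3.58]
tool-cm for rail +1mm x: [-0.0294  0.0956 -0.0002]  +1mm z: [-0.0956 -0.0294 -0.    ]
```

The wall bears at x≈30 with 5 N. Now I'll rock it level about that edge in small steps.

{"api": "carry_out", "payload": {
  "offset": [
    [0.15,-0.065,0],
    [0.15,-0.065,0],
    [0,0,0],
    [0,0,0],
    [0,0,0]
  ],
  "delta_rot": [
    [0,0,2],
    [0,0,2],
    [0,0,0],
    [0,0,0],
    [0,0,0]
  ]
}}

```text
time: 11.97
tool_pos: [0.5302, 0.0701, 0.0796]
tcp_rot: [1.213, 1.317, -1.48]
wrist_force: [3.3, -0.4, -5.1]
width: 0.462
```

```bash
python3 w.py|sed -n '1p;5,16p'
```

```text
t 11.9667 [0.5302 0.0701 0.0796] [ 3.27 -0.41 -5.07] [-0.13 -1.12  0.05]
lipbot [35.2 -1.  38.3] footbot [-31.5  -0.9  53.8]
rail-frame mm: origin [ 1.8 -0.9 62.5] lipedge [22.1 -0.9 48.1] wall [29.9 -0.9 50.9] nose [-24.9  -0.9  62.6]
yaw err deg -0.08 tilt(lip down) 13.09 roll -0.01
force rail [ 3.29  0.07 -5.07]
tool-cm for rail +1mm x: [-0.0226  0.0974 -0.0001]  +1mm z: [-0.0974 -0.0226 -0.    ]
```

{"api": "carry_out", "payload": {
  "offset": [
    [0.05,0.011,0],
    [0.05,0.011,0],
    [0,0,0],
    [0,0,0],
    [0,0,0]
  ],
  "delta_rot": [
    [0,0,0],
    [0,0,0],
    [0,0,0],
    [0,0,0],
    [0,0,0]
  ]
}}

```text
time: 12.38
tool_pos: [0.5301, 0.0701, 0.0789]
tcp_rot: [1.213, 1.318, -1.48]
wrist_force: [4.8, 0.1, 0.5]
width: 0.459
```

```bash
python3 w.py|sed -n '1p;5,16p'
```

```text
t 12.3833 [0.5301 0.0701 0.0789] [4.8  0.09 0.48] [-0.19 -1.    0.06]
lipbot [35.  -0.9 37.6] footbot [-31.7  -0.8  53.1]
rail-frame mm: origin [ 1.7 -0.8 61.8] lipedge [21.9 -0.9 47.3] wall [29.7 -0.9 50.1] nose [-25.   -0.8  61.9]
yaw err deg -0.09 tilt(lip down) 13.13 roll -0.01
force rail [4.74 0.79 0.48]
tool-cm for rail +1mm x: [-0.0227  0.0974 -0.0002]  +1mm z: [-0.0974 -0.0227 -0.    ]
```

{"api": "carry_out", "payload": {
  "offset": [
    [0.13,-0.074,0],
    [0.13,-0.074,0],
    [0,0,0],
    [0,0,0],
    [0,0,0]
  ],
  "delta_rot": [
    [0,0,2],
    [0,0,2],
    [0,0,0],
    [0,0,0],
    [0,0,0]
  ]
}}

```text
time: 12.8
tool_pos: [0.5281, 0.0704, 0.0765]
tcp_rot: [1.247, 1.262, -1.43]
wrist_force: [5.0, -1.5, -1.1]
width: 0.463
```

```bash
python3 w.py|sed -n '1p;5,16p'
```

```text
t 12.8 [0.5281 0.0704 0.0765] [ 4.96 -1.55 -1.13] [-0.21 -1.1   0.02]
lipbot [35.8 -0.9 37.8] footbot [-31.8  -0.8  48.6]
rail-frame mm: origin [ 0.8 -0.8 59.6] lipedge [22.  -0.9 46.6] wall [29.6 -0.9 49.9] nose [-25.8  -0.8  57.8]
yaw err deg -0.08 tilt(lip down) 9.09 roll -0.01
force rail [ 5.14 -0.81 -1.13]
tool-cm for rail +1mm x: [-0.0158  0.0987 -0.0001]  +1mm z: [-0.0987 -0.0158 -0.    ]
```

{"api": "carry_out", "payload": {
  "offset": [
    [0.13,-0.074,0],
    [0.13,-0.074,0],
    [0,0,0],
    [0,0,0],
    [0,0,0]
  ],
  "delta_rot": [
    [0,0,2],
    [0,0,2],
    [0,0,0],
    [0,0,0],
    [0,0,0]
  ]
}}

```text
time: 13.22
tool_pos: [0.5263, 0.0707, 0.0741]
tcp_rot: [1.278, 1.207, -1.38]
wrist_force: [4.8, -1.3, -2.0]
width: 0.463
```

```bash
python3 w.py|sed -n '1p;5,16p'
```

```text
t 13.2167 [0.5263 0.0707 0.0741] [ 4.76 -1.33 -1.97] [-0.25 -1.24  0.09]
lipbot [36.6 -0.9 38. ] footbot [-31.6  -0.8  44.1]
rail-frame mm: origin [ 0.2 -0.8 57.3] lipedge [22.2 -0.8 45.8] wall [29.6 -0.8 49.7] nose [-26.3  -0.8  53.7]
yaw err deg -0.07 tilt(lip down) 5.09 roll -0.01
force rail [ 4.91 -0.63 -1.97]
tool-cm for rail +1mm x: [-0.0089  0.0996 -0.0001]  +1mm z: [-0.0996 -0.0089 -0.    ]
```

{"api": "carry_out", "payload": {
  "offset": [
    [0.13,-0.074,0],
    [0.13,-0.074,0],
    [0,0,0],
    [0,0,0],
    [0,0,0]
  ],
  "delta_rot": [
    [0,0,2],
    [0,0,2],
    [0,0,0],
    [0,0,0],
    [0,0,0]
  ]
}}

```text
time: 13.63
tool_pos: [0.5247, 0.0708, 0.0717]
tcp_rot: [1.308, 1.152, -1.33]
wrist_force: [5.8, -1.4, -1.5]
width: 0.464
```

```bash
python3 w.py|sed -n '1p;5,16p'; python3 - <<'E'
from h import *
im,d=read_camera('scene'); im2,_=read_camera('wrist'); save('s4',np.hstack([cv2.resize(im[180:250,220:290],(400,400),interpolation=cv2.INTER_CUBIC),cv2.resize(im2,(400,400))]))
E
```

```text
t 13.6333 [0.5247 0.0708 0.0717] [ 5.83 -1.41 -1.5 ] [-0.3  -1.16  0.06]
lipbot [37.4 -1.  38.6] footbot [-31.   -0.9  39.9]
rail-frame mm: origin [-0.2 -0.9 55.3] lipedge [22.6 -1.  45.4] wall [29.7 -1.  49.7] nose [-26.4  -0.9  49.8]
yaw err deg -0.07 tilt(lip down) 1.08 roll -0.0
force rail [ 5.97 -0.55 -1.5 ]
tool-cm for rail +1mm x: [-0.0019  0.1    -0.0001]  +1mm z: [-0.1    -0.0019 -0.    ]
```

View pics/s4.png

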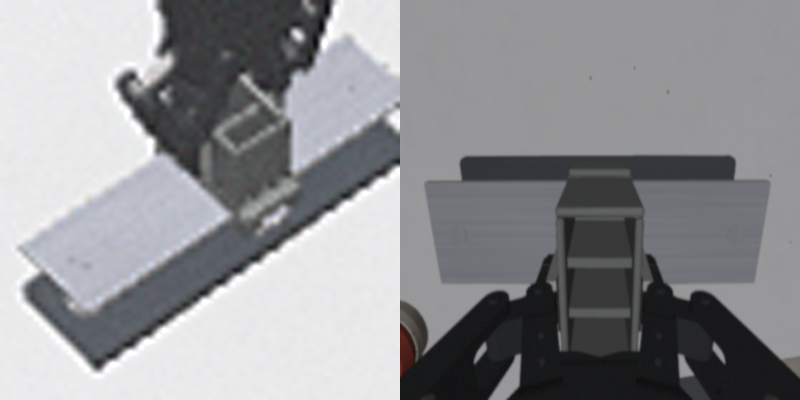

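The caddy is nearly level, with the wall past the far edge (right half, about (600,175) px) and the foot end just over the near edge (left half, about (265,205) px). Next come the last degree and a light press down.

{"api": "carry_out", "payload": {
  "offset": [
    [0.065,-0.035,0],
    [0.03,0,0],
    [0.03,0,0],
    [0,0,0],
    [0,0,0]
  ],
  "delta_rot": [
    [0,0,1.1],
    [0,0,0],
    [0,0,0],
    [0,0,0],
    [0,0,0]
  ]
}}

```text
time: 14.15
tool_pos: [0.5245, 0.0709, 0.0713]
tcp_rot: [1.317, 1.136, -1.316]
wrist_force: [4.1, -1.8, 5.5]
width: 0.461
```

```bash
python3 w.py|sed -n '1p;5,16p'
```

```text
t 14.15 [0.5245 0.0709 0.0713] [ 4.14 -1.8   5.53] [-0.28 -0.55  0.07]
lipbot [37.9 -0.9 39.1] footbot [-30.6  -0.8  39. ]
rail-frame mm: origin [-0.1 -0.9 55. ] lipedge [22.9 -0.9 45.5] wall [29.9 -0.9 50. ] nose [-26.1  -0.8  49. ]
yaw err deg -0.08 tilt(lip down) -0.04 roll -0.01
force rail [ 4.35 -1.19  5.53]
tool-cm for rail +1mm x: [ 0.0001  0.1    -0.0001]  +1mm z: [-0.1     0.0001 -0.    ]
```

{"api": "carry_out", "payload": {
  "offset": [
    [0.06,-0.03,0],
    [0.03,0,0],
    [0,0,0],
    [0,0,0],
    [0,0,0]
  ],
  "delta_rot": [
    [0,0,1],
    [0,0,0],
    [0,0,0],
    [0,0,0],
    [0,0,0]
  ]
}}

```text
time: 14.57
tool_pos: [0.5243, 0.071, 0.0716]
tcp_rot: [1.324, 1.122, -1.303]
wrist_force: [0.4, -1.1, 13.4]
width: 0.462
```

```bash
python3 w.py|sed -n '1p;5,16p'
```

```text
t 14.5667 [0.5243 0.071  0.0716] [ 0.4  -1.06 13.37] [-0.35  0.1  -0.01]
lipbot [38.3 -0.9 40. ] footbot [-30.2  -0.8  38.8]
rail-frame mm: origin [-0.  -0.9 55.4] lipedge [23.1 -0.9 46.3] wall [30.1 -0.9 50.9] nose [-25.9  -0.8  48.9]
yaw err deg -0.08 tilt(lip down) -1.03 roll -0.01
force rail [ 0.55 -0.99 13.37]
tool-cm for rail +1mm x: [ 0.0018  0.1    -0.0001]  +1mm z: [-0.1     0.0018 -0.    ]
```

{"api": "carry_out", "payload": {
  "offset": [
    [-0.09,0.03,0],
    [-0.06,0.0,0],
    [-0.05,0,0],
    [-0.05,0,0],
    [0,0,0]
  ],
  "delta_rot": [
    [0,0,-1],
    [0,0,0],
    [0,0,0],
    [0,0,0],
    [0,0,0]
  ]
}}

```text
time: 14.98
tool_pos: [0.5243, 0.0711, 0.0714]
tcp_rot: [1.317, 1.136, -1.316]
wrist_force: [6.6, -0.6, -1.1]
width: 0.461
```

```bash
python3 w.py|sed -n '1p;5,16p'
```

```text
t 14.9833 [0.5243 0.0711 0.0714] [ 6.57 -0.59 -1.08] [-0.14 -1.29  0.09]
lipbot [37.7 -0.8 39.1] footbot [-30.8  -0.7  39.1]
rail-frame mm: origin [-0.3 -0.7 55.1] lipedge [22.7 -0.8 45.6] wall [29.7 -0.8 50.1] nose [-26.3  -0.7  49.1]
yaw err deg -0.08 tilt(lip down) -0.03 roll -0.02
force rail [ 6.58  0.37 -1.08]
tool-cm for rail +1mm x: [ 0.0001  0.1    -0.0001]  +1mm z: [-0.1     0.0001 -0.    ]
```

Now a light pull test: relax the sideways load and lift slightly.

{"api": "carry_out", "payload": {
  "offset": [
    [0,0.1,0],
    [-0.06,0,0],
    [-0.06,0,0],
    [-0.06,0,0],
    [0,0,0]
  ],
  "delta_rot": [
    [0,0,0],
    [0,0,0],
    [0,0,0],
    [0,0,0],
    [0,0,0]
  ]
}}

```text
time: 15.4
tool_pos: [0.5243, 0.0709, 0.0723]
tcp_rot: [1.315, 1.138, -1.317]
wrist_force: [7.4, -1.2, -4.4]
width: 0.464
```

```bash
python3 w.py|sed -n '1p;5,16p'
```

```text
t 15.4 [0.5243 0.0709 0.0723] [ 7.39 -1.16 -4.36] [-0.1  -1.26  0.14]
lipbot [37.7 -1.  39.9] footbot [-30.8  -0.9  40.1]
rail-frame mm: origin [-0.3 -1.  56. ] lipedge [22.7 -1.  46.5] wall [29.7 -1.  51. ] nose [-26.3  -0.9  50. ]
yaw err deg -0.09 tilt(lip down) 0.09 roll 0.0
force rail [ 7.49 -0.09 -4.36]
tool-cm for rail +1mm x: [-0.0002  0.1    -0.0001]  +1mm z: [-0.1    -0.0002  0.    ]
```

{"api": "carry_out", "payload": {
  "offset": [
    [0,0.1,0],
    [-0.05,0,0],
    [-0.05,0,0],
    [0,0,0],
    [0,0,0]
  ],
  "delta_rot": [
    [0,0,0],
    [0,0,0],
    [0,0,0],
    [0,0,0],
    [0,0,0]
  ]
}}

```text
time: 15.82
tool_pos: [0.5243, 0.0708, 0.0725]
tcp_rot: [1.315, 1.139, -1.319]
wrist_force: [5.7, 0.9, -8.4]
width: 0.461
```

```bash
python3 w.py|sed -n '1p;5,16p'
```

```text
t 15.8167 [0.5243 0.0708 0.0725] [ 5.68  0.91 -8.38] [ 0.08 -1.33  0.11]
lipbot [37.6 -1.1 40. ] footbot [-30.9  -1.   40.3]
rail-frame mm: origin [-0.3 -1.  56.2] lipedge [22.6 -1.  46.6] wall [29.6 -1.1 51.1] nose [-26.4  -1.   50.3]
yaw err deg -0.1 tilt(lip down) 0.21 roll 0.01
force rail [ 5.49  1.72 -8.38]
tool-cm for rail +1mm x: [-0.0004  0.1    -0.0002]  +1mm z: [-0.1    -0.0004  0.    ]
```

The foot holds: it lifted 1 mm and then resisted with about 7 N. Set it back down and release.

{"api": "carry_out", "payload": {
  "offset": [
    [0.09,0.1,0],
    [0.09,0,0],
    [0.08,0,0],
    [0,0,0],
    [0,0,0]
  ],
  "delta_rot": [
    [0,0,0],
    [0,0,0],
    [0,0,0],
    [0,0,0],
    [0,0,0]
  ]
}}

```text
time: 16.23
tool_pos: [0.5253, 0.0705, 0.0713]
tcp_rot: [1.314, 1.139, -1.32]
wrist_force: [-0.0, -0.7, -1.3]
width: 0.457
```

```bash
python3 w.py|sed -n '1p;5,16p'
```

```text
t 16.2333 [0.5253 0.0705 0.0713] [-0.03 -0.69 -1.3 ] [-0.02 -0.   -0.01]
lipbot [38.5 -1.2 38.8] footbot [-30.   -1.1  39.1]
rail-frame mm: origin [ 0.6 -1.1 55. ] lipedge [23.6 -1.2 45.4] wall [30.6 -1.2 49.9] nose [-25.4  -1.1  49.1]
yaw err deg -0.1 tilt(lip down) 0.23 roll 0.02
force rail [ 0.07 -0.69 -1.3 ]
tool-cm for rail +1mm x: [-0.0004  0.1    -0.0002]  +1mm z: [-0.1    -0.0004  0.    ]
```

{"api": "carry_out", "payload": {
  "offset": [
    [0.03,-0.03,0],
    [0,0,0],
    [0,0,0],
    [0,0,0],
    [0,0,0]
  ],
  "delta_rot": [
    [0,0,0],
    [0,0,0],
    [0,0,0],
    [0,0,0],
    [0,0,0]
  ],
  "fingers": 0.75
}}

```text
time: 16.65
tool_pos: [0.5265, 0.0706, 0.0717]
tcp_rot: [1.316, 1.137, -1.317]
wrist_force: [0.5, -0.6, -0.7]
width: 0.876
```

{"api": "carry_out", "payload": {
  "offset": [
    [0,0,0],
    [0,0,0],
    [0,0,0],
    [-1,0,0],
    [-2,0,0]
  ],
  "delta_rot": [
    [0,0,0],
    [0,0,0],
    [0,0,0],
    [0,0,0],
    [0,0,0]
  ]
}}

```text
time: 17.07
tool_pos: [0.5238, 0.0704, 0.0996]
tcp_rot: [1.312, 1.141, -1.322]
wrist_force: [-0.3, 0.9, -0.1]
width: 0.87
```

{"api": "carry_out", "payload": {
  "offset": [
    [-4,0,0],
    [-4,0,0],
    [-3,0,0],
    [0,0,0],
    [0,0,0]
  ],
  "delta_rot": [
    [0,0,0],
    [0,0,0],
    [0,0,0],
    [0,0,0],
    [0,0,0]
  ]
}}

```text
time: 17.48
tool_pos: [0.5286, 0.0708, 0.2154]
tcp_rot: [1.32, 1.133, -1.312]
wrist_force: [-0.3, 0.3, -1.0]
width: 0.874
```

```bash
python3 - <<'E'
from h import *
s=read_state(); print(s['tool_pos'],s['wrist_force'],s['width'])
im2,d=read_camera('wrist'); P=pts('wrist',d,s); im,_=read_camera('scene'); 
save('s5',np.hstack([cv2.resize(im[180:250,220:290],(400,400),interpolation=cv2.INTER_CUBIC),cv2.resize(im2,(400,400))]))
yr=np.radians(-8.3); ex=np.array([np.cos(yr),np.sin(yr)]); ey=np.array([-ex[1],ex[0]])
L=np.dstack([(P[...,:2]-[.53,.071])@ex,(P[...,:2]-[.53,.071])@ey,P[...,2]])*1000
m=(np.abs(L[...,0])<55)&(np.abs(L[...,1])<28)&(L[...,2]>103)&(L[...,2]<122)&(d>0)
Q=L[m]; print('rim',len(Q),Q.min(0).round(1),Q.max(0).round(1),np.median(Q,0).round(1), cv2.minAreaRect(Q[:,:2].astype(np.float32)))
A=np.c_[Q[:,:2],np.ones(len(Q))]; k=Q[:,2]>108; print('plane slope deg',np.degrees(np.linalg.lstsq(A[k],Q[k,2],rcond=None)[0][:2]).round(2))
t=(np.abs(L[...,0])<25)&(np.abs(L[...,1])>40)&(np.abs(L[...,1])<100)&(d>0)&(L[...,2]<70); print('strip z',np.median(L[t][:,2]))
E
```

```text
[0.52863303 0.07075611 0.21541727] [-0.34058713  0.32758659 -0.97316894] 0.8742319789750314
rim 1810 [-34.2 -21.2 103. ] [ 35.4  18.9 114.9] [ -0.5  -1.5 112.2] ((0.6068916320800781, -1.1511955261230469), (40.02907943725586, 69.6898422241211), 89.97570037841797)
plane slope deg [ 0.03 -0.11]
strip z 55.10928899551285
```

View pics/s5.png

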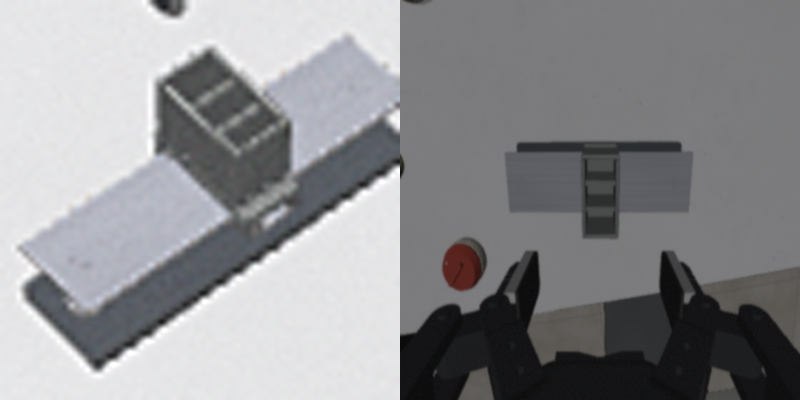

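The caddy sits level and square on the strip at x≈0.6 mm, y≈-1 mm, and its rim is flat to about 0.1°. The gripper is clear, so I'm handing in.

```bash
python3 -c "
from workcell import *
print(finish_job())"
```

```text
the job is handed in; nothing more can be done
None
```

The caddy is clipped onto the rail and the job is handed in, about 17.6 s into the 58 s limit.

**How it went:** I felt for the strip with the underside of the lip and found its top at about 54.7 mm. I then hooked the lip under the far edge at 0.3 rad and drew the caddy back until the wall bore at about 5 N. From there I rocked it level and pressed it home.

**Clip check:** In a light pull test the caddy lifted about 1 mm, then held against roughly 7 N, so the foot had snapped in under the near edge.

**Last look after release:**
- The rim is level to about 0.1°, and the box is centred on the strip within about 1 mm both along and across it.
- The rim height of about 112–113 mm agrees with the caddy lying flat on the strip (54.9 + 58 mm).
- The gripper was empty and clear, at about 0.21 m.

**Forces:** The highest wrist reading was about 13 N, roughly 15 N at the rail, which is under the 30 N limit. I only read forces at the end of each move call, so short peaks between readings weren't measured.

**Not checked:** I saw the lip and foot under the strip only through the computed position and the pull test, not directly in a picture. I also didn't re-measure the mug, timer or peeler; the arm never went near them.

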